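# Trial-fit the brass handle on a recovered gate lock

## Task

Fit the brass T-handle on the square spindle of the rusty gate lock, fully home so that its neck rests on the lock's collar, with its grip bar lying along the long side of the lock case, and let go of it. Leave the black handle, the white knob and the wax jar standing where they are.

Things in the scene. Friction and masses are not known exactly. Their poses are not given: they have to be found in the camera images.
- brass_handle_grip (a point): Loose brass T-handle, 0.2 to 0.4 kg, standing upright on its neck, 60 mm high. Grip bar 92 long (x), 32 wide (y), 26 mm high, on a square neck 32 x 32 x 34 mm, sides flush with the bar's. A square bore 20 x 20 mm, 34 deep, 3 mm flare at the mouth, opens in the neck's underside, sides parallel to the neck's. Point: centre of the bar, on the bore's axis, 47 mm above the underside; z up.
- lock_seat (a point): Fixed lock lying flat: rusty brown and black steel case 170 x 105 x 30 mm on a cork mat 190 x 125 x 8 mm. Point: centre of the top of its round collar (56 mm across, top 41 mm above the table), at the spindle's foot, 35 mm off the case's middle towards the latch bolt end. x along the case's long side to the latch bolt, y along the short side, z up.
- spindle_tip (a point): Top centre of the lock's upright bright steel spindle, 28 mm above the collar. Spindle 16 x 16 mm, sides parallel to the case's: 20 mm square, then an 8 mm conical tip narrowing to 6 mm. The handle's bore has 2 mm play all round on it. The square fits at four quarter turns; the two with the grip bar along the case's long side are wanted. Axes as lock_seat.
- iron_handle_grip (a point): Black iron T-handle of the same shape and size, loose, from another lock: leave it. The point is the centre of its grip bar, 47 mm above the table; x along the bar.
- white_knob_center (a point): White ceramic round knob, 56 mm across and 56 mm high, loose: leave it. The point is its centre, half-way up.
- wax_jar_center (a point): Round jar of wax, 60 mm across and 60 mm high, amber with a green lid, loose: leave it. The point is its centre, half-way up.
Mind the look-alikes: they are no part of the job. There is more than one size of the part that bears brass_handle_grip; the job needs the largest. There is more than one size of the part that bears lock_seat; the job needs the smaller.

How it is judged (in metres and radians):
At the end, for the whole second after the job is handed in: The brass handle is on the spindle: its axis within 10 mm of the spindle's, its neck within 6 mm of the collar, upright within 10 degrees, its grip bar within 20 degrees of the case's long side, either way round (horizontal distance between brass_handle_grip and lock_seat below 0.01 m and z of brass_handle_grip in the frame of lock_seat below 0.053 m and angle between brass_handle_grip's own z axis and vertical below 0.17 rad and angle between the x axis of brass_handle_grip and the x axis of lock_seat, either way round below 0.36 rad); the robot touches nothing.
It fails at once if the black handle is moved by more than 30 mm or tipped over (distance of iron_handle_grip from where it was at the start of the episode above 0.03 m or angle between iron_handle_grip's own z axis and vertical above 0.5 rad).
It fails at once if the white knob is moved by more than 30 mm or tipped over (distance of white_knob_center from where it was at the start of the episode above 0.03 m or angle between white_knob_center's own z axis and vertical above 0.5 rad).
It fails at once if the wax jar is moved by more than 30 mm or tipped over (distance of wax_jar_center from where it was at the start of the episode above 0.03 m or angle between wax_jar_center's own z axis and vertical above 0.5 rad).
It also fails if it takes over 35 s, if anything falls off the work surface, if the arm or the gripper's body presses on something with over 40 N, if the wrist force passes 120 N, or if a joint passes its speed limit or range.

## Robot

A 6-joint arm with a two-finger parallel gripper is mounted at the origin on the work surface. World frame = base frame: x ahead of the robot, y to its left, z up, the work surface at z = 0. Lengths are in m, angles in degrees, forces in N, time in s.
With the tool pointing down it reaches from about 0.4 to 0.825 m from the base axis. Payload 7 kg.
Tool frame: the origin (TCP) lies midway between the tips of the shut fingers; the grasp point (between the pads) lies ctrl.tcp_to_grasp behind it (ctrl.tcp_to_grasp is the distance from the TCP to the grasp point, in m); z points along the fingers, y is the line along which they close (so a half turn about z gives the same grasp; the last joint's range is limited). The gripper opens to 88 mm and grips with 3 to 60 N. Pads are 19 mm wide; open, the fingers measure 130 mm over their backs; the gripper's body (78 mm by 193 mm) begins 47 mm behind the grasp point.
Start: joints at [-46.576, 20.546, 0.682, 0, -70.136, -16.507], TCP at [0.306, -0.602, 0.201] pointing down, gripper open.
Joint ranges: [-176.03, 176.03], [-82.01, 121.73], [-58.28, 71.71], [-173.87, 95.51], [-174.79, -0.11], [-173.66, 173.66]. Speed limits (degrees/s): [136.94, 136.94, 172.46, 180, 180, 180].

## Interface

Orientations are given as [roll, pitch, yaw] about the fixed x, y, z axes, in that order (R = Rz(yaw) Ry(pitch) Rx(roll)).
In Python, from plant import ctrl, imaging, close_job gives the robot as it stands.
- The arm moves only by the shell command python3 -m crank 'ROWS'. ROWS is JSON, a list of rows, each a list of 3 entries, a list of its own where there are three numbers: the shift along the world's x, y, z in m, then the turn, a rotation vector about the world's x, y, z in degrees, then the opening, from -1 (shut) to 1 (fully open), so that 0 is half open. A call has 1 to 12 rows; each row shifts and turns the commanded pose from where the row before left it; what a row does not reach is not made up. A row lasts 1/10 s, in which the tool goes at most 50 mm and 8.59 degrees, less where a joint would pass 70% of its speed; a pose out of reach is approached as far as the arm can. A call is refused whole if a number of a shift passes 0.05 or a number of a turn 8.59, either way. A call with a gripper value outside its range is refused whole. The fingers move at their own pace and stop on an object; the grip force is fixed at half the most. Time passes only in rows, so rows that do not move let the fingers close. It gives the time, the measured TCP pose, the force, the opening and the grip force at its end, in the units of the state.
- ctrl.get_obs(): the state, without advancing time (a new reading comes with each control period).
- imaging.snapshot(name): name is "scene" or "side" or "wrist"; returns (picture, depth): 480x640x3 uint8, blue, green, red; 480x640 float32, m along the optical axis (not along the pixel's ray), 0 where there is no reading.
- imaging.camera_model(name): a dict with "mtx" (3x3 intrinsics, pixels), "R" (3x3) and "t" (3): a world point X has camera coordinates R X + t. Camera axes: x right, y down, z forward; pixel columns grow to the right and rows downward; lengths in m; the calibration is good to about 2 mm. A picture is of the moment at which its call begins: read the wrist's pose just before it. camera_model takes no time and is no camera call; for the wrist camera it gives the pose at the moment of the call.
- close_job(): hands the job in; it is judged then, once.
The state is a dict: "clock": time; "joint_pos": joint angles; "qvel": joint speeds; "tau": joint torques, N m; "tool_pos": TCP position; "orientation": TCP orientation; "force": force on the tool from outside, world axes, zero at the start; "moment": the same for the moment, N m; "opening": finger opening in m; "gripper_force": force on a finger pad.
Only numpy, scipy, OpenCV 4.12 (cv2) and the standard library are available. Lean on these libraries where they do the work, as an engineer would, in place of code of your own. Each camera call takes 0.05 s, during which the arm holds its last target. There are 200 camera calls.

## Working session

There is one attempt and no reset: what is moved stays moved. The work goes in short steps, Python scripts to look and compute and a shell command to move; the robot and the scene stay as the last step left them, time stands still between calls to the robot, and variables do not carry over. Pictures are saved under pics/ and viewed, at most 10 in all, crops included, and the job is handed in when it is done.

```bash
mkdir -p pics; ls; python3 - <<'E'
from plant import ctrl, imaging
import cv2,numpy as np
o=ctrl.get_obs();print({k:np.round(v,3).tolist() for k,v in o.items()},ctrl.tcp_to_grasp)
for n in("scene","side"):
    p,d=imaging.snapshot(n);cv2.imwrite(f"pics/{n}0.png",p);np.save(f"{n}_d.npy",d)
    m=imaging.camera_model(n);print(n,m,(d>0).mean())
E
```

```text
pics
{'clock': 0.0, 'joint_pos': [-46.573, 20.592, 0.634, -0.02, -70.136, -16.507], 'qvel': [0.072, 0.05, -0.014, 0.028, -0.002, -0.106], 'tau': [0.001, -58.272, 29.306, 6.997, 0.007, -0.0], 'tool_pos': [0.305, -0.601, 0.2], 'orientation': [179.906, -0.009, -153.087], 'force': [0.018, -0.34, -0.527], 'moment': [-0.044, 0.02, -0.067], 'gripper_force': 0.0, 'opening': 0.087} 0.0188
scene {'mtx': array([[457.37900519,   0.        , 318.39543089],
       [  0.        , 457.37900519, 238.45458797],
       [  0.        ,   0.        ,   1.        ]]), 'R': array([[ 0.61062132,  0.79183916, -0.01150448],
       [ 0.57227671, -0.45125569, -0.68473912],
       [-0.54739471,  0.41153256, -0.72869746]]), 't': array([-0.29901921, -0.20855702,  1.13182235])} 0.9961165364583333
side {'mtx': array([[549.14961223,   0.        , 330.50075126],
       [  0.        , 549.14961223, 236.90930955],
       [  0.        ,   0.        ,   1.        ]]), 'R': array([[-0.69446966, -0.71952141, -0.00090754],
       [-0.5322679 ,  0.5145837 , -0.67223098],
       [ 0.4841516 , -0.46636097, -0.74034092]]), 't': array([0.34439503, 0.29019718, 1.08287382])} 0.99595703125
```

View pics/scene0.png

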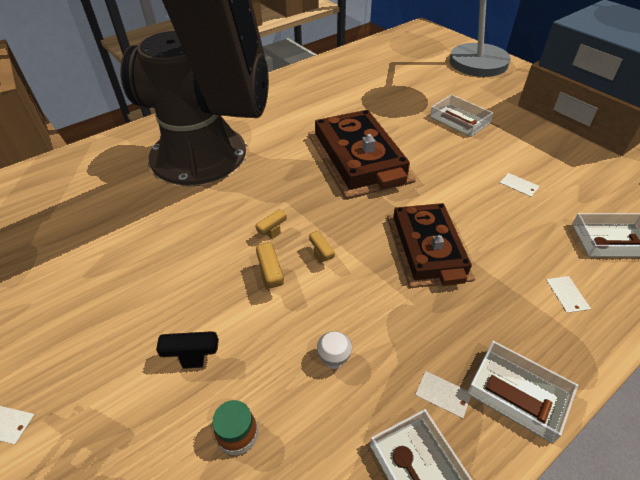

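View pics/side0.png

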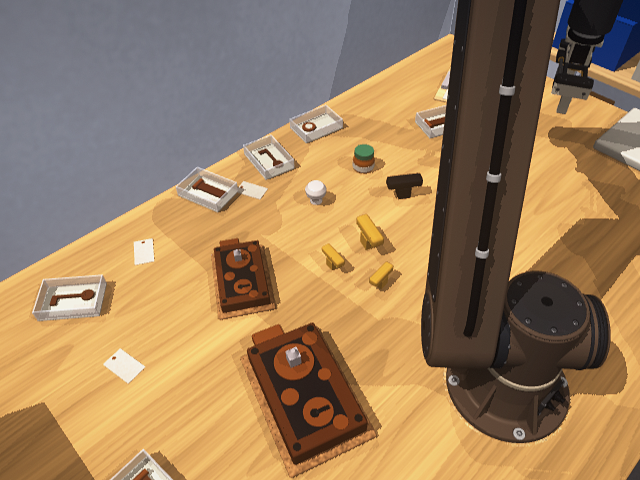

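The scene view shows the largest brass handle at (270,264), with two smaller ones beside it. The smaller lock is at (431,243) with its bolt at (455,276), the black handle at (188,348), the knob at (334,348) and the jar at (235,427). In the side view the brass handle is at (370,231) and the small lock's spindle at (238,256).

```bash
cat > h.py <<'E'
import numpy as np,cv2
from plant import ctrl,imaging
def cloud(n,d,m=None):
    m=m or imaging.camera_model(n);v,u=np.nonzero(d>0);z=d[v,u]
    K=m["mtx"];c=np.stack([(u-K[0,2])/K[0,0]*z,(v-K[1,2])/K[1,1]*z,z],1)
    return (c-m["t"])@m["R"],u,v
def near(P,c,r,lo,hi):
    return P[(np.hypot(*(P[:,:2]-c).T)<r)&(P[:,2]>lo)&(P[:,2]<hi)]
def rect(Q):
    (c,s,a)=cv2.minAreaRect((Q[:,:2]*1000).astype(np.float32))
    if s[0]<s[1]: s=s[::-1];a+=90
    return np.round(c,1),np.round(s,1),round((a+90)%180-90,1),len(Q)
E
python3 - <<'E'
from h import *
S={"scene":dict(brass=(270,258),lock=(431,238),iron=(188,345),knob=(334,348),jar=(233,420),b2=(271,222),b3=(321,245)),
"side":dict(brass=(370,228),lock=(241,275),iron=(404,182),knob=(315,188),jar=(364,154),b2=(381,272),b3=(333,256))}
for n in S:
    P,u,v=cloud(n,np.load(n+"_d.npy"))
    for k,(a,b) in S[n].items():
        c=P[np.argmin((u-a)**2+(v-b)**2)];print(n,k,c.round(3),end=' ')
        if k=='lock':
            print('case',rect(near(P,c[:2],.11,.025,.034)),'spin',rect(near(P,c[:2],.07,.048,.08)),near(P,c[:2],.07,.03,.09)[:,2].max(),'mat',rect(near(P,c[:2],.13,.005,.04)))
        else:
            z=np.percentile(near(P,c[:2],.05,.01,.1)[:,2],97);Q=near(P,c[:2],.055 if k=='brass' else .04,z-.008,z+.01);print('z',z.round(4),rect(Q),'mean',Q.mean(0).round(4))
E
```

```text
scene brass [ 0.442 -0.071  0.061] z 0.0616 (array([444.3, -75.8]), array([91.8, 31.9]), -19.6, 678) mean [ 0.4475 -0.0775  0.059 ]
scene lock [0.574 0.207 0.041] case (array([573. , 170.9]), array([207. ,  87.7]), 1.1, 518) spin (array([595.4, 197.2]), array([18.8, 16.3]), -26.9, 120) 0.07091872669593043 mat (array([572.1, 211.4]), array([203., 125.]), -30.7, 4211)
scene iron [ 0.509 -0.267  0.058] z 0.0613 (array([ 502.8, -262.3]), array([79.1, 33.4]), 56.9, 919) mean [ 0.5047 -0.2635  0.059 ]
scene knob [ 0.65  -0.092  0.055] z 0.0567 (array([642.8, -86.1]), array([47.4, 44.2]), 60.9, 629) mean [ 0.6442 -0.0878  0.0538]
scene jar [ 0.653 -0.271  0.061] z 0.0617 (array([ 649.4, -271.5]), array([52.4, 51.8]), -14.1, 1222) mean [ 0.6507 -0.2718  0.0598]
scene b2 [ 0.349 -0.01   0.041] z 0.0453 (array([343.1,  -6.7]), array([65.7, 24.2]), -82.2, 308) mean [ 0.3453 -0.0083  0.0428]
scene b3 [0.462 0.028 0.044] z 0.0455 (array([456.6,  33.3]), array([67. , 22.8]), -9.0, 332) mean [0.4587 0.0316 0.0429]
side brass [ 0.437 -0.072  0.062] z 0.0638 (array([442.1, -74.3]), array([91.1, 32.1]
[... 221 characters left out ...]
mat (array([550.7, 220.7]), array([252.5, 241.4]), 4.2, 2814)
side iron [ 0.49  -0.254  0.057] z 0.0639 (array([ 499.8, -260.8]), array([78.9, 34.3]), 56.8, 252) mean [ 0.4981 -0.2596  0.0606]
side knob [ 0.63  -0.075  0.058] z 0.0587 (array([637.6, -84.8]), array([45.4, 43.7]), 18.5, 177) mean [ 0.6378 -0.0842  0.0552]
side jar [ 0.635 -0.259  0.06 ] z 0.064 (array([ 644.3, -268.8]), array([51.6, 50.8]), -33.8, 203) mean [ 0.6452 -0.2687  0.0608]
side b2 [ 0.34  -0.005  0.043] z 0.0474 (array([339.2,  -6.3]), array([68.4, 22.8]), -82.8, 243) mean [ 0.3388 -0.004   0.0442]
side b3 [0.445 0.041 0.047] z 0.0481 (array([452. ,  33.7]), array([62.7, 23.6]), -9.8, 213) mean [0.4508 0.0352 0.0447]
```

Targets:
- Brass handle at (0.443, -0.075), yaw -19.7°.
- Spindle at (0.594, 0.1975), yaw -31°.

Moving above the handle with yaw -153.1 → -199.7.

```bash
python3 -m crank '[[[0.0115,0.0438,0],[0,0,-3.9],1],[[0.0115,0.0438,0],[0,0,-3.9],1],[[0.0115,0.0438,0],[0,0,-3.9],1],[[0.0115,0.0438,0],[0,0,-3.9],1],[[0.0115,0.0438,0],[0,0,-3.9],1],[[0.0115,0.0438,0],[0,0,-3.9],1],[[0.0115,0.0438,0],[0,0,-3.9],1],[[0.0115,0.0438,0],[0,0,-3.9],1],[[0.0115,0.0438,0],[0,0,-3.9],1],[[0.0115,0.0438,0],[0,0,-3.9],1],[[0.0115,0.0438,0],[0,0,-3.9],1],[[0.0115,0.0438,0],[0,0,-3.7],1]]'
python3 -m crank '[[[0,0,0],[0,0,0],1],[[0,0,0],[0,0,0],1],[[0,0,0],[0,0,0],1]]'
python3 - <<'E'
from h import *
o=ctrl.get_obs();print(o['clock'],np.round(o['tool_pos'],4),np.round(o['orientation'],2))
m=imaging.camera_model("wrist");p,d=imaging.snapshot("wrist");cv2.imwrite("pics/w1.png",p)
P,u,v=cloud("wrist",d,m);Q=near(P,(.443,-.075),.055,.052,.07)
print(rect(Q),np.median(Q[:,2]))
E
```

```text
clock: 1.3
tool_pos: [0.4434, -0.0744, 0.2012]
orientation: [180.0, 0.0, 160.2]
force: [1.5, 0.2, 0.9]
opening: 0.0874
gripper_force: 0.0
clock: 1.6
tool_pos: [0.4432, -0.0766, 0.2008]
orientation: [-180.0, -0.0, 160.3]
force: [-0.7, -0.8, -0.2]
opening: 0.088
gripper_force: 0.0
1.6 [ 0.4432 -0.0766  0.2008] [-1.7998e+02 -3.0000e-02  1.6034e+02]
(array([442.9, -76. ]), array([91.7, 32. ]), -19.6, 2863) 0.05976598323637673
```

View pics/w1.png

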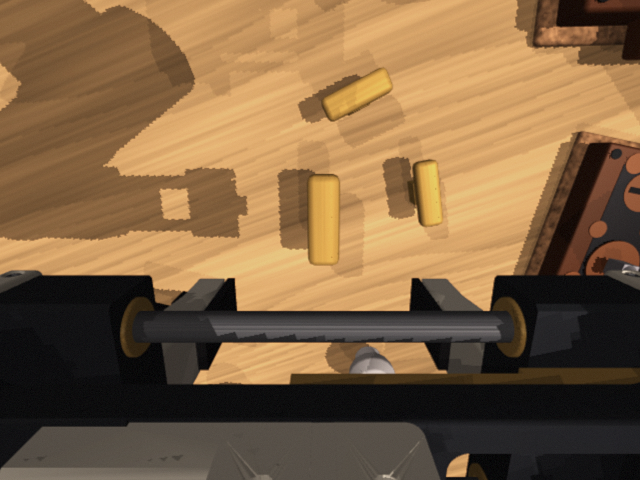

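The wrist view shows the big handle at (323,218), square to the fingers and centred between them. The depth agrees to under 1 mm, so I'll descend 0.172 and grip.

```bash
python3 -m crank '[[[0,0,-0.04],[0,0,0],1],[[0,0,-0.04],[0,0,0],1],[[0,0,-0.03],[0,0,0],1],[[0,0.0005,-0.03],[0,0,0],1],[[0,0,-0.02],[0,0,0],1],[[0,0,-0.012],[0,0,0],1],[[0,0,0],[0,0,0],1],[[0,0,0],[0,0,0],1]]'
python3 -m crank '[[[0,0,0],[0,0,0],-1],[[0,0,0],[0,0,0],-1],[[0,0,0],[0,0,0],-1],[[0,0,0],[0,0,0],-1],[[0,0,0],[0,0,0],-1],[[0,0,0],[0,0,0],-1],[[0,0,0],[0,0,0],-1],[[0,0,0],[0,0,0],-1]]'
```

```text
clock: 2.45
tool_pos: [0.4435, -0.0767, 0.0292]
orientation: [-180.0, -0.0, 160.2]
force: [0.1, 0.1, 0.6]
opening: 0.0878
gripper_force: 0.0
clock: 3.25
tool_pos: [0.4435, -0.0758, 0.029]
orientation: [-180.0, -0.0, 160.3]
force: [-0.8, -0.5, 0.5]
opening: 0.0312
gripper_force: 30.0
```

```bash
python3 -m crank '[[[0,0,0.02],[0,0,0],-1],[[0,0,0.04],[0,0,0],-1],[[0,0,0.04],[0,0,0],-1],[[0,0,0],[0,0,0],-1]]'
python3 -m crank '[[[0.015,0.0273,0],[0,0,-1.1],-1],[[0.015,0.0273,0],[0,0,-1.1],-1],[[0.015,0.0273,0],[0,0,-1.1],-1],[[0.015,0.0273,0],[0,0,-1.1],-1],[[0.015,0.0273,0],[0,0,-1.1],-1],[[0.015,0.0273,0],[0,0,-1.1],-1],[[0.015,0.0273,0],[0,0,-1.1],-1],[[0.015,0.0273,0],[0,0,-1.1],-1],[[0.015,0.0273,0],[0,0,-1.1],-1],[[0.015,0.0273,0],[0,0,-1.4],-1],[[0,0,0],[0,0,0],-1],[[0,0,0],[0,0,0],-1]]'
python3 - <<'E'
from h import *
o=ctrl.get_obs();print(o['clock'],np.round(o['tool_pos'],4),np.round(o['orientation'],2),o['opening'])
c=(.594,.1975)
for n in("wrist","scene","side"):
    m=imaging.camera_model(n);p,d=imaging.snapshot(n);cv2.imwrite(f"pics/{n}2.png",p);P,u,v=cloud(n,d,m)
    for nm,lo,hi,r in(("spin",.05,.08,.025),("handle",.145,.175,.06),("case",.026,.034,.12)):
        Q=near(P,c,r,lo,hi)
        if len(Q)>10:print(n,nm,rect(Q),Q[:,2].max().round(3))
p=cv2.imread("pics/scene2.png");q=cv2.imread("pics/side2.png")
a=cv2.resize(p[120:320,330:530],(400,400));b=cv2.resize(q[120:320,150:350],(400,400));cv2.imwrite("pics/c2.png",np.hstack([a,b]))
E
```

```text
clock: 3.65
tool_pos: [0.4468, -0.0754, 0.1338]
orientation: [179.8, 0.4, 160.4]
force: [1.5, 0.4, -2.1]
opening: 0.0314
gripper_force: 30.0
clock: 4.85
tool_pos: [0.5928, 0.1974, 0.1273]
orientation: [-179.9, -0.1, 149.1]
force: [-0.6, 0.5, -2.1]
opening: 0.0313
gripper_force: 30.0
4.85 [0.5928 0.1974 0.1273] [-1.7987e+02 -9.0000e-02  1.4906e+02] 0.03133295141676675
wrist handle (array([589.3, 196.5]), array([91.6, 60.1]), -48.8, 10073) 0.175
scene spin (array([595.5, 197.6]), array([18.4, 17.3]), -29.8, 114) 0.071
scene handle (array([601.9, 195.5]), array([72.2, 64. ]), -2.3, 848) 0.175
scene case (array([576.3, 170.5]), array([200. ,  85.8]), 2.1, 483) 0.034
side spin (array([593.6, 197.7]), array([20.7, 16. ]), -31.0, 69) 0.074
side handle (array([588. , 195.6]), array([93. , 58.8]), -50.1, 620) 0.175
side case (array([574.9, 213.5]), array([190.3,  92.1]), -32.2, 66) 0.034
```

View pics/c2.png

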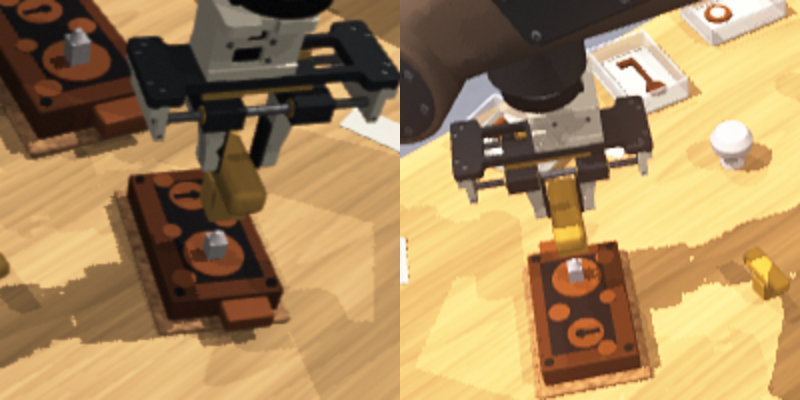

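View pics/wrist2.png

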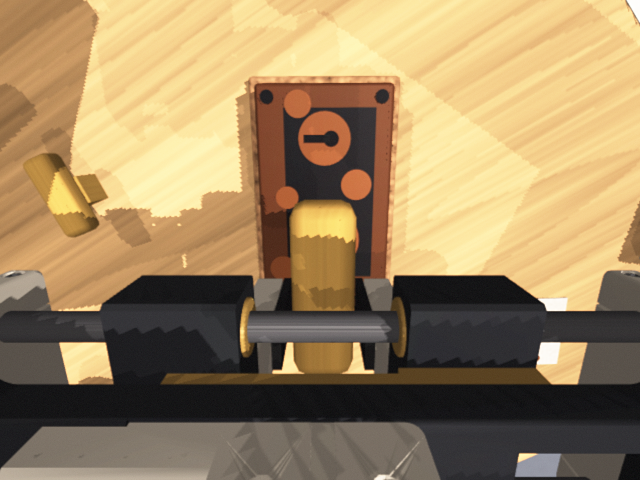

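The crops show the handle hanging over the collar and slightly towards the robot, with the spindle tip free below it. In the wrist view the bar spans rows 200–372 at column 323, in line with the case. Next I'll check its tilt and centre.

```bash
python3 - <<'E'
from h import *
m=imaging.camera_model("wrist");p,d=imaging.snapshot("wrist");P,u,v=cloud("wrist",d,m)
o=ctrl.get_obs();print(np.round(o['tool_pos'],4),o['orientation'])
hsv=cv2.cvtColor(p,cv2.COLOR_BGR2HSV)[v,u]
k=(u>285)&(u<362)&(v>190)&(v<380)&(hsv[:,1]>120)&(P[:,2]>.1)&(P[:,2]<.17)
Q=P[k];print(rect(Q),Q[:,2].min(),Q[:,2].max())
k2=k&(u>305)&(u<342);A=P[k2];ax=np.array([np.cos(np.radians(-31)),np.sin(np.radians(-31))])
s=A[:,:2]@ax-np.array([.5942,.1974])@ax
for a in np.arange(-.05,.05,.01):
    w=(s>=a)&(s<a+.01)
    if w.sum()>5:print(a.round(2),w.sum(),np.median(A[w,2]).round(4))
E
```

```text
[0.593  0.1964 0.1288] [-1.79971824e+02 -2.03525425e-02  1.48990168e+02]
(array([591.6, 198. ]), array([90.5, 37.2]), -31.0, 8793) 0.14055035305784117 0.16249849112478224
-0.05 817 0.1577
-0.04 751 0.1598
-0.03 731 0.1598
-0.02 707 0.1598
-0.01 669 0.1598
0.0 310 0.1598
0.02 469 0.1598
0.03 551 0.1597
0.04 92 0.1582
```

Level, with the underside at 0.100. I'll shift by (+2, +0.5) mm and lower until the conical tip has entered.

```bash
python3 -m crank '[[[0.002,0.0005,-0.01],[0,0,0],-1],[[0,0,-0.01],[0,0,0],-1],[[0,0,-0.01],[0,0,0],-1],[[0,0,0],[0,0,0],-1],[[0,0,0],[0,0,0],-1]]'
python3 -m crank '[[[0,0,-0.005],[0,0,0],-1],[[0,0,-0.005],[0,0,0],-1],[[0,0,-0.003],[0,0,0],-1],[[0,0,0],[0,0,0],-1],[[0,0,0],[0,0,0],-1]]'
```

```text
clock: 5.55
tool_pos: [0.5954, 0.1975, 0.0985]
orientation: [-179.9, -0.0, 149.0]
force: [1.0, 0.8, -1.0]
opening: 0.0312
gripper_force: 30.0
clock: 6.05
tool_pos: [0.5956, 0.1977, 0.0861]
orientation: [-180.0, 0.0, 149.0]
force: [0.5, -0.4, -1.6]
opening: 0.0311
gripper_force: 30.0
```

```bash
python3 -m crank '[[[0,0,-0.005],[0,0,0],-1],[[0,0,-0.004],[0,0,0],-1],[[0,0,-0.003],[0,0,0],-1],[[0,0,0],[0,0,0],-1],[[0,0,0],[0,0,0],-1]]'
python3 -m crank '[[[0,0,-0.001],[0,0,0],-1],[[0,0,-0.001],[0,0,0],-1],[[0,0,-0.001],[0,0,0],-1],[[0,0,0],[0,0,0],-1]]'
```

```text
clock: 6.55
tool_pos: [0.5955, 0.1977, 0.0739]
orientation: [-180.0, -0.0, 149.0]
force: [-0.7, -0.6, -1.9]
opening: 0.0315
gripper_force: 30.0
clock: 6.95
tool_pos: [0.5955, 0.1977, 0.0709]
orientation: [-180.0, -0.0, 149.0]
force: [-0.4, 0.2, -2.7]
opening: 0.0314
gripper_force: 30.0
```

```bash
python3 -m crank '[[[0,0,-0.001],[0,0,0],-1],[[0,0,0],[0,0,0],-1],[[0,0,0],[0,0,0],1],[[0,0,0],[0,0,0],1],[[0,0,0],[0,0,0],1],[[0,0,0],[0,0,0],1],[[0,0,0],[0,0,0],1],[[0,0,0],[0,0,0],1],[[0,0,0],[0,0,0],1]]'
python3 -m crank '[[[0,0,0.02],[0,0,0],1],[[0,0,0.03],[0,0,0],1],[[0,0,0.04],[0,0,0],1],[[0,0,0.04],[0,0,0],1],[[0,0,0],[0,0,0],1],[[0,0,0],[0,0,0],1],[[0,0,0],[0,0,0],1]]'
python3 - <<'E'
from h import *
c=(.594,.1975)
for n in("wrist","scene","side"):
    m=imaging.camera_model(n);p,d=imaging.snapshot(n);cv2.imwrite(f"pics/{n}3.png",p);P,u,v=cloud(n,d,m)
    Q=near(P,c,.06,.09,.115);print(n,rect(Q),np.median(Q[:,2]).round(4),np.percentile(Q[:,2],[5,95]).round(4))
p=cv2.imread("pics/scene3.png");q=cv2.imread("pics/side3.png")
cv2.imwrite("pics/c3.png",np.hstack([cv2.resize(p[120:320,330:530],(400,400)),cv2.resize(q[150:350,150:350],(400,400))]))
E
```

```text
clock: 7.85
tool_pos: [0.5956, 0.1978, 0.0701]
orientation: [180.0, 0.0, 149.0]
force: [-0.0, -0.4, -1.4]
opening: 0.0818
gripper_force: 0.0
clock: 8.55
tool_pos: [0.5949, 0.1975, 0.1991]
orientation: [-179.9, -0.1, 149.0]
force: [0.1, -1.4, 0.4]
opening: 0.0874
gripper_force: 0.0
wrist (array([593.7, 198.4]), array([89.9, 32.1]), -30.8, 3698) 0.1008 [0.0959 0.1022]
scene (array([596. , 196.6]), array([92.8, 32.2]), -30.8, 734) 0.1002 [0.0926 0.1025]
side (array([591.8, 198.9]), array([94.7, 31.6]), -30.9, 479) 0.101 [0.0943 0.1042]
```

View pics/c3.png

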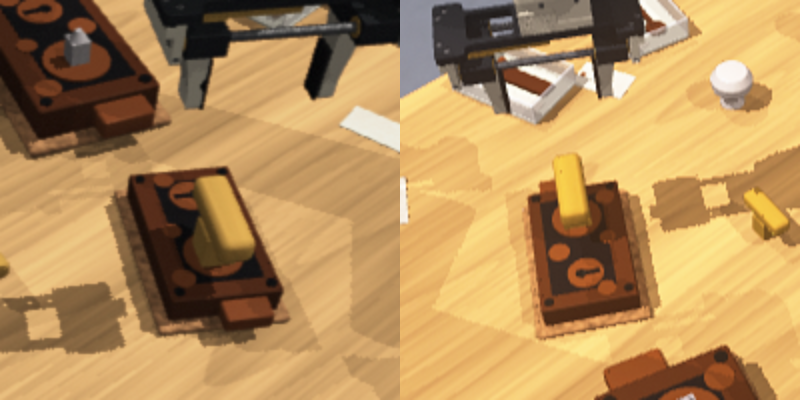

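The crops show the handle upright on the collar at (220,245) left and (572,205) right, with its bar along the case and the gripper clear. Its top is at 0.101 m, exactly the seated height (0.041 + 0.060).

```bash
python3 -c "
from plant import close_job
print(close_job())"
```

```text
the job is handed in; nothing more can be done
None
```

The largest brass handle sits fully home on the smaller lock's spindle, with its bar within about 1° of the case's long side; it is released, the gripper is clear, and the job was handed in at about 9 s with no verdict shown.

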